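# Rearrange pans on a clinic warming plate

## Task

On the warming plate, first slide the white pan from the red ring onto the free blue ring, then slide the lidded steel pan from the yellow ring onto the red ring, each standing centred so that it does not overhang the outside of its ring. Slide the pans along the plate without lifting or tipping them, do not knock the heat lamp above, and leave the jar and all the other things on the plate and bench where they are.

Things in the scene. Friction and masses are not known exactly. Their poses are not given: they have to be found in the camera images.
- plate: Warming plate fixed on the bench: flat black slab with steel rim, 320 (x) by 520 (y), 20 thick, smooth level top. Origin: centre of its underside; top face at z = 20 in its frame.
- lamp: Fixed heat lamp gantry over the warming plate: bar 22 (x) by 580 (y), underside 268 and top 298 above the bench, along its own y, on two posts of diameter 16 (feet of diameter 44) at y = +282 and -282. Origin: on the bench below the middle of the bar, z up.
- ring_yellow: Yellow ring painted on the warming plate, outer diameter 116, inner 98, flat. Origin: its centre, on the plate's top face. The three rings may swap places. The steel pan starts here.
- ring_red: Red ring painted on the warming plate, outer diameter 116, inner 98, flat. Origin: its centre, on the plate's top face. The three rings may swap places. The white pan starts here.
- ring_blue: Blue ring painted on the warming plate, outer diameter 116, inner 98, flat. Origin: its centre, on the plate's top face. The three rings may swap places. Free at the start.
- steel_pan: Small steel saucepan. Outside diameter 90, body height 56, 0.3 to 0.7 kg. Origin: centre of its underside, z up. Stick handle on its -x side (see its point). Loose; slides on the plate with dry friction of a few newtons. Closed by a fixed flat lid (diameter 94, top at 59) with a black knob (diameter 16, top at 67).
- white_pan: Small open white saucepan. Outside diameter 90, body height 56, 0.3 to 0.7 kg. Origin: centre of its underside, z up. Stick handle on its -x side (see its point). Loose; slides on the plate with dry friction of a few newtons. Wall 4.
- steel_handle (a point): Top end of the steel pan's black stick handle, a flat bar 14 wide (pan's y), 10 thick, 75 long. In the pan's frame the bar's axis runs from (-46, 0, 35) on the wall to this point (-89, 0, 96), leaning outward 35 degrees from vertical: pinch it end-on with the tool tilted alike. Axes as the pan's.
- white_handle (a point): Top end of the white pan's blue stick handle, a flat bar 14 wide (pan's y), 10 thick, 75 long. In the pan's frame the bar's axis runs from (-46, 0, 35) on the wall to this point (-89, 0, 96), leaning outward 35 degrees from vertical: pinch it end-on with the tool tilted alike. Axes as the pan's.
- jar: Loose amber jar with white cap standing on the warming plate among the rings, diameter 32, height 42. Origin: centre of its underside. Not to be disturbed.
- dish: Loose steel dish on the plate's front left corner, diameter 60, height 20. Origin: centre of its underside. Not to be disturbed.
- tin: Loose green tin on the plate's front right corner, diameter 48, height 38. Origin: centre of its underside. Not to be disturbed.
- pill_bottle: Loose orange bottle with white cap on the bench left of the plate, diameter 44, height 75. Origin: centre of its underside. Not to be disturbed.
- amber_bottle: Loose amber bottle on the bench right of the plate, diameter 60, height 150. Origin: centre of its underside. Not to be disturbed.
- paper_roll: Loose standing paper roll on the bench left of the plate, diameter 100, height 180. Origin: centre of its underside. Not to be disturbed.
- tray: Loose open white tray on the bench right of the robot, 120 by 200 by 25. Origin: centre of its underside. Not to be disturbed.
Things that resemble listed ones, but are neither listed nor needed, are in the scene too. Leave any brown or purple look-alike of the steel_pan alone.

How it is judged:
By the outcome, as a careful person would: the job done as asked, in the order asked, and still so for the second after the job is handed in, with the robot touching nothing.
It also fails if it takes over 54 s, if anything falls off the work surface, if the arm or the gripper's body presses on something with over 40 N, if the wrist force passes 120 N, or if a joint passes its speed limit or range.

## Robot

A 6-joint arm with a two-finger parallel gripper is mounted at the origin on the work surface. World frame = base frame: x ahead of the robot, y to its left, z up, the work surface at z = 0. Lengths are in mm, angles in rad, forces in N, time in s.
With the tool pointing down it reaches from about 300 to 775 mm from the base axis. Payload 14.6 kg.
Tool frame: the origin (TCP) lies at the very end of the fingers, on their centre line; the grasp point (between the pads) lies 19 mm behind it; z points along the fingers, y is the line along which they close (so a half turn about z gives the same grasp; the last joint's range is limited). The gripper opens to 94 mm and grips with 3 to 60 N. Pads are 16 mm wide; open, the fingers measure 119 mm over their backs; the gripper's body (75 mm by 177 mm) begins 78 mm behind the grasp point.
Start: joints at [1.221, 0.3, 1.521, -0, 1.321, -0.067], TCP at [153.473, 528.143, 205.446] pointing down, gripper open.
Joint ranges: [-3.03, 3.03], [-0.79, 2.21], [0.23, 2.52], [-1.04, 4.18], [0, 3.07], [-2.55, 2.55]. Speed limits (rad/s): [2.22, 2.22, 2.57, 3.14, 3.14, 3.14].

## Interface

Orientations are given as [roll, pitch, yaw] about the fixed x, y, z axes, in that order (R = Rz(yaw) Ry(pitch) Rx(roll)).
In Python, from cell import manip gives the robot as it stands.
- The arm moves only by the tool servo_tool, never from a script. Its argument "rows" is a list of rows, each a list of 7 numbers: the turn, a rotation vector about the world's x, y, z in degrees, then the shift along the world's x, y, z in mm, then the closure, from 0 (fully open) to 1 (shut). In form: [[rx, ry, rz, dx, dy, dz, fingers], ...]. A call has 1 to 20 rows; each row shifts and turns the commanded pose from where the row before left it; what a row does not reach is not made up. A row lasts 1/8 s, in which the tool goes at most 62.5 mm and 10.7 degrees, less where a joint would pass 70% of its speed; a pose out of reach is approached as far as the arm can. A call with a gripper value outside its range is refused whole. The fingers move at their own pace and stop on an object; "grip_force" is the grip in N (left out, the last holds). Time passes only in rows, so rows that do not move let the fingers close. It gives the time, the measured TCP pose, the force, the opening and the grip force at its end, in the units of the state.
- manip.read_state(): the state, without advancing time (a new reading comes with each control period).
- manip.camera(name): name is "scene" or "top" or "wrist"; returns the picture (420x560x3 uint8, red, green, blue); there is no depth.
- manip.camera_info(name): a dict with "fx", "fy", "cx", "cy" (pixels), "position" and "rotation" of the camera in the world; the wrist camera has in their place "T_tool_cam" (4x4, takes a point from camera to tool coordinates, whose origin is the TCP and whose axes are the flange's). Camera axes: x right, y down, z forward; pixel columns grow to the right and rows downward; lengths in mm; the calibration is good to about 2 mm. A picture is of the moment at which its call begins: read the wrist's pose just before it. camera_info takes no time and is no camera call.
- manip.sign_off(): hands the job in; it is judged then, once.
The state is a dict: "clock": time; "joints": joint angles; "qd": joint speeds; "effort": joint torques, N m; "eef_pos": TCP position; "eef_rot": TCP orientation; "wrist_force": force on the tool from outside, world axes, zero at the start; "moment": the same for the moment, N m; "finger_gap": finger opening in mm; "finger_force": force on a finger pad.
Only numpy, scipy, OpenCV 4.12 (cv2) and the standard library are available. Lean on these libraries where they do the work, as an engineer would, in place of code of your own. Each camera call takes 0.05 s, during which the arm holds its last target. There are 200 camera calls.

## Working session

There is one attempt and no reset: what is moved stays moved. The work goes in short steps, Python scripts to look and compute and a tool call to move; the robot and the scene stay as the last step left them, time stands still between calls to the robot, and variables do not carry over. Pictures are saved under pics/ and viewed, at most 11 in all, crops included, and the job is handed in when it is done.

Besides the shell and the picture viewer there is one more tool, called after ">>>" as name(argument=value, ...) on one line, values as JSON. servo_tool: Moves the arm, as the interface text tells. Its arguments: {"type":"object","properties":{"rows":{"type":"array","items":{"type":"array","items":{"type":"number"}}},"grip_force":{"type":"number"}},"required":["rows"]}

```bash
mkdir -p pics; python3 - <<'E'
from cell import manip
import cv2
s=manip.read_state();print(s)
for n in("scene","top"):
    im=manip.camera(n);cv2.imwrite(f"pics/{n}0.png",im[:,:,::-1]);print(n,manip.camera_info(n))
print(manip.camera_info("wrist"))
E
```

```text
{'clock': 0.0, 'joints': array([ 1.22143609e+00,  3.00463729e-01,  1.52158013e+00, -2.61357635e-05,
        1.32069485e+00, -6.66339355e-02]), 'qd': array([ 0.00050116, -0.00030539, -0.00053571, -0.00160226, -0.00014833,
       -0.00088853]), 'effort': array([-1.01110843e-03, -5.31799793e+01, -3.52731085e+01,  7.06894859e-02,
        2.43659673e-02, -1.68386773e-04]), 'eef_pos': array([153.37366391, 527.90974378, 204.89077388]), 'eef_rot': array([-3.14044746e+00, -5.10506416e-05,  2.85887280e+00]), 'wrist_force': array([-0.2925147 ,  0.12376249,  0.08496062]), 'moment': array([-0.03926473,  0.00482603, -0.00176954]), 'finger_force': 0.0, 'finger_gap': 94.16001218908052}
scene {'fx': 417.6763890958854, 'fy': 417.6763890958854, 'cx': 281.9250586504211, 'cy': 206.51658750872596, 'position': array([1317.18296739,  692.82300047,  764.22319569]), 'rotation': array([-2.13608818,  0.00263044,  2.21007918])}
top {'fx': 400.31606977091485, 'fy': 400.31606977091485, 'cx': 271.81994729199613, 'cy': 209.58827766756067, 'position': array([ 295.44695359,   67.59691295, 1279.21704588]), 'rotation': array([-2.97878065e+00,  5.44134986e-04, -1.54348572e+00])}
{'fx': 357.55824162013977, 'fy': 357.55824162013977, 'cx': 277.99531250820286, 'cy': 207.92972285057053, 'T_tool_cam': array([[ 1.30741890e-04, -9.62165797e-01, -2.72464609e-01,
         8.00904365e+01],
       [ 9.99999478e-01, -1.50190323e-04,  1.01022226e-03,
         8.72542454e-01],
       [-1.01292286e-03, -2.72464599e-01,  9.62165275e-01,
        -1.80307855e+02],
       [ 0.00000000e+00,  0.00000000e+00,  0.00000000e+00,
         1.00000000e+00]])}
```

View pics/top0.png

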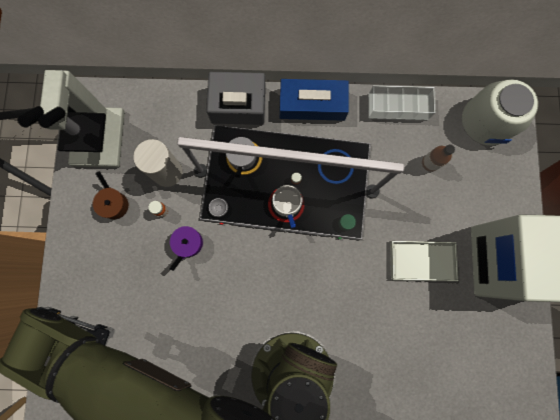

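View pics/scene0.png

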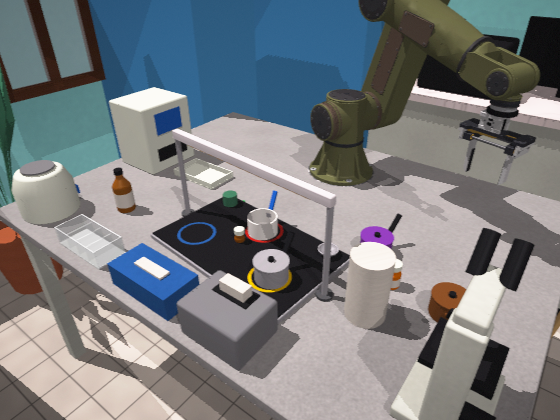

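Top view: white open pan with blue handle on the red ring at (287,200). The lidded steel pan is on the yellow ring at (241,153), half under the lamp bar. The blue ring is at (336,166) and the jar at (296,177). Possible mix-ups are the brown pan (109,203), the purple pan (186,242) and the dish (218,207); the two pans on rings fit the description. I'll check them in a close crop.

```bash
cat > h.py <<'E'
import numpy as np, cv2
from scipy.spatial.transform import Rotation as R
from cell import manip
def cam(n,st=None):
    i=manip.camera_info(n)
    if n=="wrist":
        T=np.array(i["T_tool_cam"]);Rt=R.from_euler("xyz",st["eef_rot"]).as_matrix()
        return i,Rt@T[:3,:3],Rt@T[:3,3]+st["eef_pos"]
    return i,R.from_euler("xyz",i["rotation"]).as_matrix(),np.array(i["position"])
def ray(c,uv):
    i,M,p=c;return M@np.array([(uv[0]-i["cx"])/i["fx"],(uv[1]-i["cy"])/i["fy"],1.])
def onz(c,uv,z):
    d=ray(c,uv);return c[2]+d*(z-c[2][2])/d[2]
def proj(c,P):
    i,M,p=c;q=M.T@(np.array(P,float)-p);return np.array([i["fx"]*q[0]/q[2]+i["cx"],i["fy"]*q[1]/q[2]+i["cy"]])
def tri(c1,u1,c2,u2):
    A=np.zeros((3,3));b=np.zeros(3);ds=[]
    for c,u in((c1,u1),(c2,u2)):
        d=ray(c,u);d/=np.linalg.norm(d);Q=np.eye(3)-np.outer(d,d);A+=Q;b+=Q@c[2];ds.append(Q)
    x=np.linalg.solve(A,b);return x,np.linalg.norm(ds[0]@(x-c1[2]))
HS={"blue":((100,130),120,60),"yellow":((18,30),150,90),"red":((0,5),150,80)}
def mask(im,name,box=None):
    (a,b),s,v=HS[name];h=cv2.cvtColor(im,cv2.COLOR_RGB2HSV)
    m=cv2.inRange(h,(a,s,v),(b,255,255))
    if name=="red":m|=cv2.inRange(h,(174,s,v),(179,255,255))
    if box:
        k=np.zeros_like(m);k[box[1]:box[3],box[0]:box[2]]=1;m*=k
    return m
def circ(c,m,z,r0=None):
    "circle fit on plane z; returns centre, radius, rms"
    P=np.array([onz(c,(x,y),z)[:2] for y,x in np.argwhere(m>0)])
    from scipy.optimize import least_squares
    f=lambda p:np.hypot(*(P-p[:2]).T)-(p[2] if r0 is None else r0)
    s=least_squares(f,[*np.median(P,0),53.],loss="soft_l1",f_scale=3);return s.x.round(1),len(P),np.sqrt(np.mean(f(s.x)**2)).round(1)
E
python3 - <<'E'
from h import *
t=cv2.imread("pics/top0.png")[:,:,::-1].copy();s=cv2.imread("pics/scene0.png")[:,:,::-1].copy()
ct,cs=cam("top"),cam("scene")
bt={"blue":(314,140,362,190),"yellow":(218,130,270,185),"red":(262,178,312,228)}
bs={"blue":(170,215,222,250),"yellow":(240,255,300,300),"red":(235,215,295,248)}
for k in bt:
    for n,c,im,b in(("top",ct,t,bt),("scene",cs,s,bs)):
        print(k,n,circ(c,mask(im,k,b[k]),20,53.5))
for n,c in(("top",ct),("scene",cs)):print(n,proj(c,(500,0,20)),proj(c,(600,0,20)))
a=cv2.resize(t[125:240,195:375],None,fx=4,fy=4,interpolation=cv2.INTER_CUBIC)
b=cv2.resize(s[180:310,150:345],None,fx=4,fy=4,interpolation=cv2.INTER_CUBIC)
cv2.imwrite("pics/ct.png",a[:,:,::-1]);cv2.imwrite("pics/cs.png",b[:,:,::-1])
E
```

```text
blue top (array([ 651.8, -128.4,   53. ]), 240, np.float64(3.0))
blue scene (array([ 648.7, -129.7,   53. ]), 272, np.float64(3.7))
yellow top (array([675.1, 169.6,  53. ]), 104, np.float64(2.7))
yellow scene (array([671.7, 169.6,  53. ]), 229, np.float64(3.1))
red top (array([445.2, -24.5,  53. ]), 59, np.float64(21.4))
red scene (array([520.2,  28.7,  53. ]), 136, np.float64(3.0))
top [294.99784696 210.89197293] [295.55346941 180.30235534]
scene [260.58483628 224.45062133] [239.21863363 240.03079239]
```

View pics/ct.png

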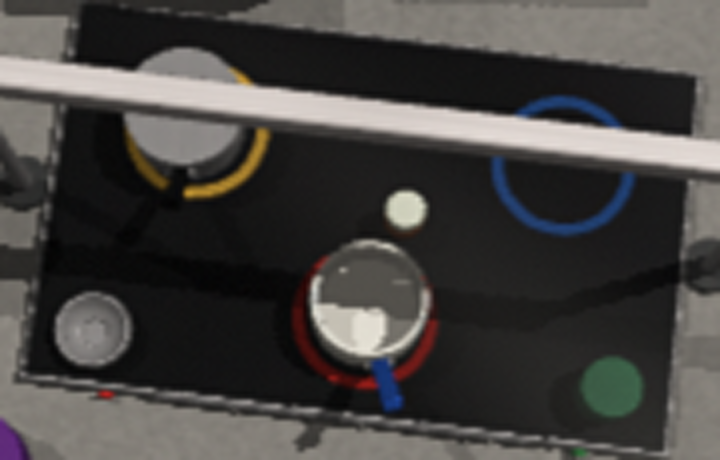

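View pics/cs.png

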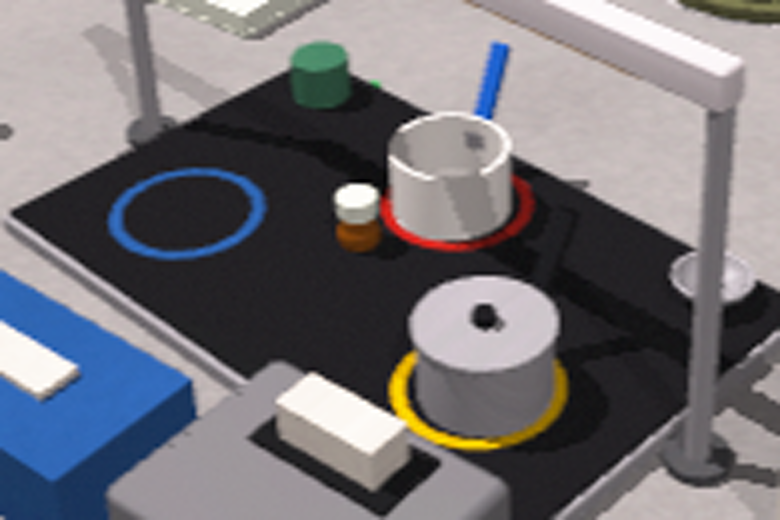

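The crops confirm it: an open white pan with a blue handle on red (crop (370,300)), and a lidded steel pan with a black knob on yellow (crop (185,110)). Next I'll measure the handle, rings, jar, lamp and pan centre.

```bash
python3 - <<'E'
from h import *
t=cv2.imread("pics/top0.png")[:,:,::-1].copy();s=cv2.imread("pics/scene0.png")[:,:,::-1].copy()
ct,cs=cam("top"),cam("scene")
HS["red"]=((0,6),150,50)
print("red top",circ(ct,mask(t,"red",(262,178,312,228)),20,53.5),"red scene",circ(cs,mask(s,"red",(235,215,295,248)),20,53.5))
# ring height: centres fitted in the image
e=[]
for im,b in((t,(314,140,362,190)),(s,(170,215,222,250))):
    m=mask(im,"blue",b);p=np.argwhere(m>0)[:,::-1].astype(np.float32)
    h=cv2.convexHull(p);e.append(cv2.fitEllipse(h)[0])
print("blue ring tri",e,tri(ct,e[0],cs,e[1]))
# handle ends
E=[]
for n,im,b in(("top",t,(280,208,300,232)),("scene",s,(262,186,282,212))):
    p=np.argwhere(mask(im,"blue",b)>0)[:,::-1].astype(float);m=p.mean(0);d=np.linalg.svd(p-m)[2][0]
    if n=="top": d*=np.sign(d[1])
    else: d*=-np.sign(d[1])
    q=(p-m)@d; E.append((m+d*(q.max()+.3),m+d*(q.min()-.5)));print(n,len(p),E[-1])
tip,r=tri(ct,E[0][0],cs,E[1][0]);print("white tip",tip.round(1),r)
for z in(20+35,20+30,20+40):print("base z",z,onz(ct,E[0][1],z).round(1))
# jar cap
J=[]
for im,b in((t,(289,170,303,186)),(s,(232,225,246,237))):
    g=im.min(2);m=np.zeros_like(g);m[b[1]:b[3],b[0]:b[2]]=g[b[1]:b[3],b[0]:b[2]]>110
    p=np.argwhere(m)[:,::-1];J.append(p.mean(0))
print("jar",J,tri(ct,J[0],cs,J[1]),onz(ct,J[0],62))
# lamp bar top corners
for u in((180,138),(402,164),(402,171),(180,145)):print("bar",onz(ct,u,298).round())
# knob, scene crop px
g=s.max(2)[250:268,262:282];p=np.argwhere(g<60)[:,::-1]+[262,250];print("knob",len(p),p.mean(0),onz(cs,p.mean(0),83).round(1))
# white pan rim: top view bright region far-side edge & scene rim
g=t.min(2);m=((g>75)*255).astype(np.uint8);k=np.zeros_like(m);k[182:222,268:308]=m[182:222,268:308]
h=cv2.convexHull(np.argwhere(k>0)[:,::-1].astype(np.int32))[:,0]
P=np.array([onz(ct,u,76)[:2] for u in h]);print("rim x",P[:,0].min(),P[:,0].max(),"y",P[:,1].min(),P[:,1].max())
E
```

```text
red top (array([522.3,  30.1,  53. ]), 150, np.float64(2.8)) red scene (array([520.2,  28.6,  53. ]), 151, np.float64(3.2))
blue ring tri [(335.43896484375, 166.00424194335938), (196.2993621826172, 232.96878051757812)] (array([ 650.85131646, -128.28558796,   20.19726157]), np.float64(0.29869247478928795))
top 63 (array([293.4980081, 227.1435846]), array([288.94769957, 214.13868499]))
scene 77 (array([275.02889684, 190.43736473]), array([270.12437545, 209.28883643]))
white tip [436.1   8.8 115.7] 0.23077774927978648
base z 55 [483.6  20.4  55. ]
base z 50 [484.4  20.2  50. ]
base z 60 [482.9  20.6  60. ]
jar [array([295.97183099, 176.90140845]), array([238.68478261, 230.2826087 ])] (array([601.62478427,   1.37562254,  57.02481194]), np.float64(0.6296348488830623)) [600.77124915   1.14139322  62.        ]
bar [636. 313. 298.]
bar [ 582. -254.  298.]
bar [ 564. -253.  298.]
bar [617. 311. 298.]
knob 25 [271.12 258.44] [670.8 175.8  83. ]
rim x 477.51483706915803 571.1670376949746 y -17.83898241249193 73.99436016767808
```

```bash
cat >> h.py <<'E'
def goal(yaw,tip,back):
    "turn (deg) and shift to the tilted pose, 'back' mm behind the tip along the handle (neg.: past it)"
    st=manip.read_state();y=np.radians(yaw);z=np.array([np.sin(.611)*np.cos(y),np.sin(.611)*np.sin(y),-np.cos(.611)])
    Y=np.array([-np.sin(y),np.cos(y),0]);M=np.c_[np.cross(Y,z),Y,z]
    R0=R.from_euler("xyz",st["eef_rot"])
    rv=(R.from_matrix(M)*R0.inv()).as_rotvec(degrees=True);return rv.round(2),(np.array(tip)-back*z-st["eef_pos"]).round(1),z.round(3)
E
python3 -c "
from h import *
print(goal(13,(436,9,116),60))
ct=cam('top');print('tin',onz(ct,(348,221),58),'dish',onz(ct,(218,207),40))"
```

```text
(array([ -0.93, -35.37,  28.3 ]), array([ 249.1, -526.7,  -39.8]), array([ 0.559,  0.129, -0.819]))
tin [ 466.76936    -161.53545553   58.        ] dish [502.54803101 243.02174626  40.        ]
```

>>> servo_tool(rows=[[-0.06,-2.2,1.77,15.6,-33,-2.5,0],[-0.06,-2.2,1.77,15.6,-33,-2.5,0],[-0.06,-2.2,1.77,15.6,-33,-2.5,0],[-0.06,-2.2,1.77,15.6,-33,-2.5,0],[-0.06,-2.2,1.77,15.6,-33,-2.5,0],[-0.06,-2.2,1.77,15.6,-33,-2.5,0],[-0.06,-2.2,1.77,15.6,-33,-2.5,0],[-0.06,-2.2,1.77,15.6,-33,-2.5,0],[-0.06,-2.2,1.77,15.6,-33,-2.5,0],[-0.06,-2.2,1.77,15.6,-33,-2.5,0],[-0.06,-2.2,1.77,15.6,-33,-2.5,0],[-0.06,-2.2,1.77,15.6,-33,-2.5,0],[-0.06,-2.2,1.77,15.6,-33,-2.5,0],[-0.06,-2.2,1.77,15.6,-33,-2.5,0],[-0.06,-2.2,1.77,15.6,-33,-2.5,0],[-0.06,-2.2,1.77,15.6,-33,-2.5,0],[0,0,0,0,0,0,0],[0,0,0,0,0,0,0]], grip_force=45)

```text
clock: 2.35
eef_pos: [399.5, 7.9, 165.5]
eef_rot: [3.136, 0.597, -2.924]
wrist_force: [0.2, 0.6, -0.1]
finger_gap: 94.0
finger_force: 0.0
```

```bash
python3 - <<'E'
from h import *
print(goal(13,(436,9,116),60))
st=manip.read_state();im=manip.camera("wrist");cw=cam("wrist",st);cv2.imwrite("pics/w1.png",im[:,:,::-1])
for P in((436,9,116),(481,19,55),(522,29,20)):print(P,proj(cw,P))
print(st["joints"].round(2))
E
```

```text
(array([-0.11, -0.82,  0.33]), array([ 2.9, -6.6, -0.3]), array([ 0.559,  0.129, -0.819]))
(436, 9, 116) [266.22835609 224.70494257]
(481, 19, 55) [268.35045262 202.18627145]
(522, 29, 20) [270.23357503 203.22770066]
[-0.25 -0.32  2.35  0.46  0.62 -2.35]
```

View pics/w1.png

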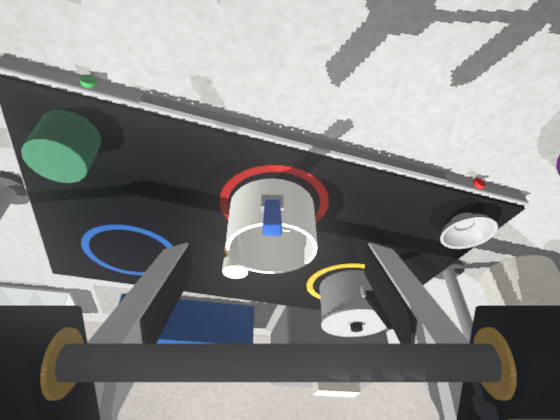

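The wrist view shows the white pan's blue handle almost end-on at (272,232). The jar cap is at (235,270) and the steel pan with its black handle at (365,300). I'll trim the pose and re-measure now that the arm has settled.

>>> servo_tool(rows=[[0,-0.8,0.3,3,-6.5,0,0],[0,0,0,0,0,0,0],[0,0,0,0,0,0,0]])

```text
clock: 2.78
eef_pos: [402.7, 1.8, 165.8]
eef_rot: [3.14, 0.612, -2.914]
wrist_force: [0.7, -0.2, 0.9]
finger_gap: 94.0
finger_force: 0.0
```

```bash
python3 - <<'E'
from h import *
print(goal(13,(436,9,116),60))
st=manip.read_state();im=manip.camera("wrist");cw=cam("wrist",st);cv2.imwrite("pics/w2.png",im[:,:,::-1])
m=mask(im,"blue",(240,185,305,245));p=np.argwhere(m>0);print(len(p),p.min(0)[::-1],p.max(0)[::-1])
for r in range(p[:,0].min(),p[:,0].max()+1,5):
    c=p[p[:,0]==r][:,1];print(r,c.min(),c.max())
for P in((436,9,116),(481,19,55)):print(P,proj(cw,P))
print("red ring",circ(cw,mask(im,"red",(200,150,350,260)),20,53.5))
print("blue ring",circ(cw,mask(im,"blue",(60,215,185,280)),20,53.5))
E
```

```text
(array([-0.07,  0.03, -0.09]), array([-0.3, -0.5, -0.6]), array([ 0.559,  0.129, -0.819]))
320 [272 197] [290 232]
197 273 284
202 275 285
207 280 285Traceback (most recent call last):
  File "<stdin>", line 6, in <module>
    return umr_minimum(a, axis, None, out, keepdims, initial, where)
ValueError: zero-size array to reduction operation minimum which has no identity
```

```bash
python3 - <<'E'
from h import *
st=manip.read_state();im=cv2.imread("pics/w2.png")[:,:,::-1].copy();cw=cam("wrist",st)
h=cv2.cvtColor(im,cv2.COLOR_RGB2HSV);m=cv2.inRange(h,(100,90,30),(130,255,255))
for r in range(194,242,4):
    c=np.where(m[r,245:310])[0]+245;print(r,(c.min(),c.max(),len(c)) if len(c) else None,end="; ")
for P in((436,9,116),(481,19,55)):print(P,proj(cw,P))
print("red ring",circ(cw,mask(im,"red",(200,150,350,260)),20,53.5))
print("blue ring",circ(cw,mask(im,"blue",(60,215,200,290)),20,53.5))
c=proj(cw,(436,9,116));print(onz(cw,(281,c[1]),116))
E
```

```text
194 None; 198 (np.int64(272), np.int64(286), 15); 202 (np.int64(272), np.int64(287), 16); 206 (np.int64(272), np.int64(287), 16); 210 (np.int64(272), np.int64(288), 17); 214 (np.int64(272), np.int64(288), 17); 218 (np.int64(272), np.int64(289), 18); 222 (np.int64(272), np.int64(290), 19); 226 (np.int64(272), np.int64(290), 19); 230 (np.int64(272), np.int64(290), 19); 234 None; 238 None; (436, 9, 116) [275.70444725 221.58809084]
(481, 19, 55) [275.57127893 198.49583435]
red ring (array([522.7,  33. ,  53. ]), 1026, np.float64(2.5))
blue ring (array([ 652.9, -125.9,   53. ]), 963, np.float64(3.1))
[435.16330271  12.64629407 116.        ]
```

>>> servo_tool(rows=[[0,0,0,6.7,1.7,-9.9,0],[0,0,0,6.7,1.7,-9.9,0],[0,0,0,6.7,1.7,-9.9,0],[0,0,0,6.7,1.7,-9.9,0],[0,0,0,6.7,1.7,-9.9,0],[0,0,0,6.7,1.7,-9.9,0],[0,0,0,6.7,1.7,-9.9,0],[0,0,0,6.7,1.7,-9.9,0],[0,0,0,0,0,0,0],[0,0,0,0,0,0,0.7],[0,0,0,0,0,0,1],[0,0,0,0,0,0,1],[0,0,0,0,0,0,1],[0,0,0,0,0,0,1],[0,0,0,0,0,0,1],[0,0,0,0,0,0,1],[0,0,0,0,0,0,1]])

```text
clock: 4.95
eef_pos: [457.1, 19.5, 91.7]
eef_rot: [-3.137, 0.603, -2.917]
wrist_force: [-0.5, -1.3, 0.1]
finger_gap: 17.4
finger_force: 0.6
```

```bash
python3 - <<'E'
from h import *
s=manip.read_state();print({k:np.round(s[k],2) for k in("clock","eef_pos","eef_rot","wrist_force","moment","finger_gap","finger_force","joints")})
im=manip.camera("top");cv2.imwrite("pics/t2.png",im[:,:,::-1])
im=manip.camera("scene");cv2.imwrite("pics/s2.png",im[:,:,::-1])
E
```

```text
{'clock': np.float64(4.95), 'eef_pos': array([457.14,  19.46,  91.7 ]), 'eef_rot': array([-3.14,  0.6 , -2.92]), 'wrist_force': array([-0.5 , -1.27,  0.05]), 'moment': array([-0.21,  0.41, -0.07]), 'finger_gap': np.float64(17.42), 'finger_force': np.float64(0.57), 'joints': array([-0.16,  0.  ,  2.3 ,  0.69,  0.34, -2.55])}
```

>>> servo_tool(rows=[[0,0,0,0,0,0,1],[0,0,0,0,0,0,1],[0,0,0,0,0,0,1],[0,0,0,0,0,0,1]])

```text
clock: 5.55
eef_pos: [457.2, 19.5, 91.7]
eef_rot: [-3.137, 0.603, -2.917]
wrist_force: [0.9, -3.0, -2.3]
finger_gap: 13.6
finger_force: 44.9
```

```bash
python3 - <<'E'
from h import *
s=manip.read_state();print({k:np.round(s[k],2) for k in("clock","eef_pos","eef_rot","wrist_force","moment","finger_gap","finger_force","joints")})
im=manip.camera("scene");cv2.imwrite("pics/s2.png",im[:,:,::-1]);im=manip.camera("wrist");cv2.imwrite("pics/w3.png",im[:,:,::-1])
E
```

```text
{'clock': np.float64(5.55), 'eef_pos': array([457.19,  19.45,  91.73]), 'eef_rot': array([-3.14,  0.6 , -2.92]), 'wrist_force': array([ 0.91, -2.98, -2.31]), 'moment': array([-0.61, -0.  , -0.37]), 'finger_gap': np.float64(13.56), 'finger_force': np.float64(44.87), 'joints': array([-0.16,  0.  ,  2.3 ,  0.69,  0.34, -2.55])}
```

View pics/w3.png

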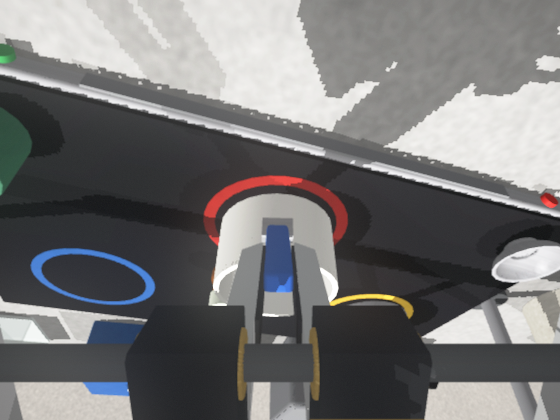

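The handle is pinched between the pads (gap 13.6, 45 N), and the pan still stands flat on the red ring at about (276,245). I'll start the slide, turning the handle gradually toward the robot to get joint 6 off its limit.

>>> servo_tool(rows=[[0,0,-1.4,0.2,-2,0,1],[0,0,-1.4,0.2,-4,0,1],[0,0,-1.4,0.4,-6.4,0,1],[0,0,-1.4,0.4,-6.4,0,1],[0,0,-1.4,0.4,-6.4,0,1]])

```text
clock: 6.28
eef_pos: [458.7, -6.1, 91.6]
eef_rot: [-3.138, 0.603, -3.041]
wrist_force: [-0.8, 3.9, 1.2]
finger_gap: 13.6
finger_force: 45.0
```

```bash
cat >> h.py <<'E'
def show():
    s=manip.read_state();print({k:np.round(s[k],2).tolist() for k in("clock","eef_pos","eef_rot","wrist_force","moment","finger_gap","finger_force","joints")});return s
E
python3 -c "
from h import *
show()"
```

```text
{'clock': 6.28, 'eef_pos': [458.67, -6.05, 91.64], 'eef_rot': [-3.14, 0.6, -3.04], 'wrist_force': [-0.78, 3.93, 1.19], 'moment': [0.8, 0.26, 0.54], 'finger_gap': 13.62, 'finger_force': 45.0, 'joints': [-0.19, 0.0, 2.31, 0.57, 0.29, -2.36]}
```

>>> servo_tool(rows=[[0,0,-1.1,0.7,-7.3,0,1],[0,0,-1.1,0.7,-7.3,0,1],[0,0,-1.1,0.7,-7.3,0,1],[0,0,-1.1,0.7,-7.3,0,1],[0,0,-1.1,0.7,-7.3,0,1],[0,0,-1.1,0.7,-7.3,0,1],[0,0,-1.1,0.7,-7.3,0,1],[0,0,-0.8,8,-4,0,1],[0,0,-0.8,9.3,-4.3,0,1],[0,0,-0.8,9.3,-4.3,0,1],[0,0,-0.8,9.3,-4.3,0,1],[0,0,-0.8,9.3,-4.3,0,1],[0,0,-0.8,9.3,-4.3,0,1],[0,0,-0.8,9.3,-4.3,0,1],[0,0,-0.8,9.3,-4.3,0,1],[0,0,-0.8,9.3,-4.3,0,1],[0,0,-0.8,9.3,-4.3,0,1],[0,0,-0.8,9.3,-4.3,0,1],[0,0,0,0,0,0,1],[0,0,0,0,0,0,1]])

```text
clock: 8.78
eef_pos: [564.5, -104.1, 91.6]
eef_rot: [-3.137, 0.604, 2.955]
wrist_force: [1.3, -1.6, -1.6]
finger_gap: 13.8
finger_force: 45.0
```

```bash
python3 - <<'E'
from h import *
st=show()
im=manip.camera("scene");cv2.imwrite("pics/s3.png",im[:,:,::-1])
im2=manip.camera("top");cv2.imwrite("pics/t3.png",im2[:,:,::-1])
a=cv2.resize(im[180:270,140:300],None,fx=5,fy=5,interpolation=cv2.INTER_CUBIC)[:300]
b=cv2.resize(im2[135:235,200:380],(800,300))
cv2.imwrite("pics/c3.png",np.vstack([cv2.resize(im[180:260,140:310],(680,320),interpolation=cv2.INTER_CUBIC),cv2.resize(im2[140:210,250:420],(680,280),interpolation=cv2.INTER_CUBIC)])[:,:,::-1])
E
```

```text
{'clock': 8.78, 'eef_pos': [564.51, -104.11, 91.64], 'eef_rot': [-3.14, 0.6, 2.96], 'wrist_force': [1.35, -1.63, -1.64], 'moment': [-0.11, 0.18, -0.17], 'finger_gap': 13.8, 'finger_force': 44.99, 'joints': [-0.27, 0.24, 2.03, 0.15, 0.27, -1.78]}
```

View pics/c3.png

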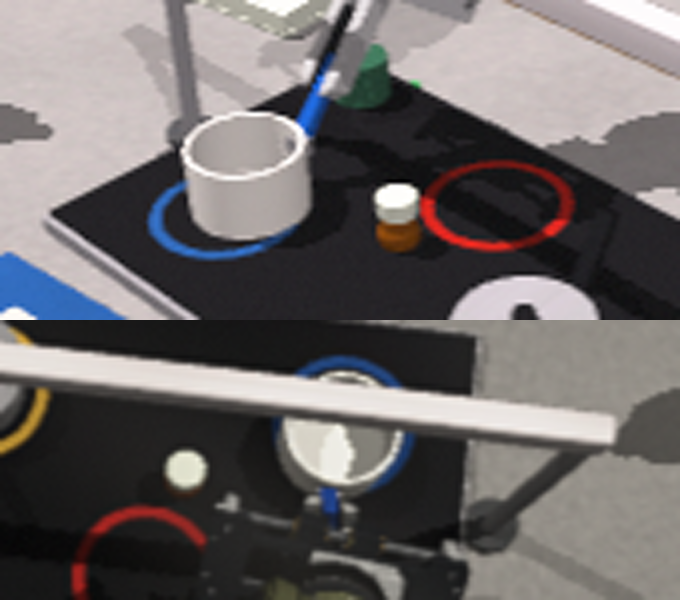

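The scene crop shows the white pan nearly on the blue ring, with ring still showing toward the far side (crop (160,220)). The top crop shows ring above the pan at (345,370). I'll measure the pan centre from its rim and base arcs.

```bash
cat >> h.py <<'E'
from scipy.optimize import least_squares
def arc(c,pts,z,r=45):
    P=np.array([onz(c,u,z)[:2] for u in pts]);f=lambda p:np.hypot(*(P-p).T)-r
    m=P.mean(0);best=min((least_squares(f,m+np.array(o),loss="soft_l1",f_scale=1.5) for o in((40,0),(-40,0),(0,40),(0,-40))),key=lambda s:s.cost)
    return best.x.round(1),len(P),np.sqrt(np.mean(best.fun**2)).round(2)
def blob(im,box,thr,chan="min"):
    g=getattr(im,chan)(2);k=np.zeros(g.shape,np.uint8);x0,y0,x1,y1=box;k[y0:y1,x0:x1]=(g[y0:y1,x0:x1]>thr)
    cs=cv2.findContours(k,cv2.RETR_EXTERNAL,cv2.CHAIN_APPROX_NONE)[0];return max(cs,key=cv2.contourArea)[:,0].astype(float)
E
python3 - <<'E'
from h import *
cs,ct=cam("scene"),cam("top")
s=cv2.imread("pics/s3.png")[:,:,::-1].copy();b=blob(s,(180,205,219,242),85)
print(b.min(0),b.max(0))
lo=b[(b[:,1]>233)];up=b[(b[:,1]<214)&(b[:,0]<216)]
print("base",arc(cs,lo,20),"rim",arc(cs,up,76))
s0=cv2.imread("pics/scene0.png")[:,:,::-1].copy();b=blob(s0,(246,207,279,243),85);print(b.min(0),b.max(0))
lo=b[b[:,1]>235];up=b[b[:,1]<215]
print("start base",arc(cs,lo,20),"rim",arc(cs,up,76))
t=cv2.imread("pics/t3.png")[:,:,::-1].copy();b=blob(t,(317,164,354,186),80);lo=b[(b[:,1]>172)&(b[:,1]<180)];print("top rim",arc(ct,lo,76),b.min(0),b.max(0))
E
```

```text
[180. 205.] [217. 239.]
base (array([ 630. , -123.5]), 29, np.float64(1.07)) rim (array([ 632.8, -152.8]), 52, np.float64(8.01))
[247. 207.] [278. 239.]
start base (array([522.1,  23.5]), 25, np.float64(1.16)) rim (array([516.7,  27.8]), 46, np.float64(5.82))
top rim (array([ 630.4, -118.3]), 20, np.float64(2.6)) [320. 164.] [350. 181.]
```

>>> servo_tool(rows=[[0,0,0,4,-1.2,0,1],[0,0,0,6,-1.8,0,1],[0,0,0,7,-2,0,1],[0,0,0,4,-1,0,1],[0,0,0,0,0,0,1],[0,0,0,0,0,0,1]])

```text
clock: 9.62
eef_pos: [585.6, -109.8, 91.7]
eef_rot: [-3.137, 0.603, 2.956]
wrist_force: [2.4, 0.8, -1.6]
finger_gap: 13.5
finger_force: 45.0
```

```bash
python3 - <<'E'
from h import *
st=show()
im=manip.camera("scene");cv2.imwrite("pics/s4.png",im[:,:,::-1])
im2=manip.camera("top");cv2.imwrite("pics/t4.png",im2[:,:,::-1])
im3=manip.camera("wrist");cv2.imwrite("pics/w4.png",im3[:,:,::-1])
a=cv2.resize(im[190:260,150:250],(500,350),interpolation=cv2.INTER_CUBIC)
b=cv2.resize(im2[140:200,300:385],(500,350),interpolation=cv2.INTER_CUBIC)[:245]
c=cv2.resize(im3[150:330,150:420],(300,200))
c=np.vstack([c,np.zeros((395,300,3),np.uint8)])
cv2.imwrite("pics/c4.png",np.hstack([np.vstack([a,b]),c])[:,:,::-1])
E
```

```text
{'clock': 9.62, 'eef_pos': [585.58, -109.75, 91.68], 'eef_rot': [-3.14, 0.6, 2.96], 'wrist_force': [2.35, 0.79, -1.56], 'moment': [0.15, 0.21, 0.11], 'finger_gap': 13.52, 'finger_force': 45.0, 'joints': [-0.27, 0.28, 1.97, 0.14, 0.29, -1.77]}
```

View pics/c4.png

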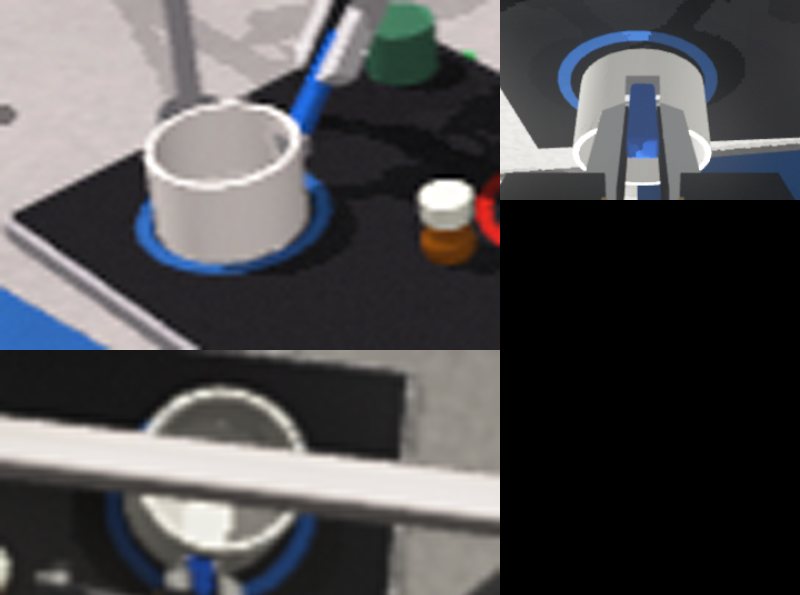

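The white pan now stands within the blue ring with ring visible all round: scene crop gaps are left 17 px, right 22 px and near 10 px, where about 11 px is right if centred. I'll release and back out along the handle.

>>> servo_tool(rows=[[0,0,0,0,0,0,0.6],[0,0,0,0,0,0,0.5],[0,0,0,0,0,0,0.5],[0,0,0,0,0,0,0.5],[0,0,0,-3,0.6,4.4,0.4],[0,0,0,-6,1.2,8.8,0.4],[0,0,0,-8,1.5,11.8,0.3],[0,0,0,-8,1.5,11.8,0.2],[0,0,0,-8,1.5,11.8,0],[0,0,0,-8,1.5,11.8,0],[0,0,0,-8,1.5,11.8,0],[0,0,0,-8,1.5,11.8,0],[0,0,0,0,0,0,0]])

```text
clock: 11.4
eef_pos: [528.6, -99.0, 177.0]
eef_rot: [-3.137, 0.605, 2.956]
wrist_force: [-0.1, -0.2, -0.6]
finger_gap: 94.2
finger_force: 0.0
```

```bash
python3 - <<'E'
from h import *
st=show()
for n in("scene","top"):
    im=manip.camera(n);cv2.imwrite(f"pics/{n}5.png",im[:,:,::-1])
cs,ct=cam("scene"),cam("top")
s=cv2.imread("pics/scene5.png")[:,:,::-1].copy()
# base near arc, and uncovered ring
b=blob(s,(174,208,214,245),85);lo=b[b[:,1]>236];print("base",arc(cs,lo,20),lo.min(0),lo.max(0))
print("blue ring",circ(cs,mask(s,"blue",(170,220,222,250)),20,53.5))
t=cv2.imread("pics/top5.png")[:,:,::-1].copy()
def knob():
    g=s.max(2)[250:268,262:282];p=np.argwhere(g<60)[:,::-1]+[262,250];return p.mean(0)
print("knob",knob())
E
```

```text
{'clock': 11.4, 'eef_pos': [528.58, -99.03, 176.99], 'eef_rot': [-3.14, 0.61, 2.96], 'wrist_force': [-0.14, -0.15, -0.59], 'moment': [0.07, 0.19, 0.03], 'finger_gap': 94.18, 'finger_force': 0.0, 'joints': [-0.28, 0.01, 2.04, 0.1, 0.48, -1.74]}
base (array([ 651.5, -128.9]), 28, np.float64(1.04)) [181. 237.] [208. 242.]
blue ring (array([ 649.8, -129. ,   53. ]), 152, np.float64(3.0))
knob [271.12 258.44]
```

White pan base is at (651.5,-128.9) and the ring at (650,-129), so it is centred. Next I'll go to a vantage point behind the steel pan.

>>> servo_tool(rows=[[0,0,1.9,0,10,0,0],[0,0,1.9,1,17,0,0],[0,0,1.9,1,17,0,0],[0,0,1.9,1,17,0,0],[0,0,1.9,1,17,0,0],[0,0,1.9,1,17,0,0],[0,0,1.9,1,17,0,0],[0,0,1.9,1,17,0,0],[0,0,1.9,1,17,0,0],[0,0,1.9,1,17,0,0],[0,0,1.9,1,17,0,0],[0,0,1.9,1,17,0,0],[0,0,1.9,1,17,0,0],[0,0,1.9,1,17,0,0],[0,0,0,0,0,0,0],[0,0,0,0,0,0,0],[0,0,0,0,0,0,0]])

```text
clock: 13.62
eef_pos: [541.6, 131.6, 175.7]
eef_rot: [-3.137, 0.603, -2.864]
wrist_force: [-0.7, 0.7, 0.7]
finger_gap: 94.0
finger_force: 0.0
```

```bash
python3 - <<'E'
from h import *
st=show();im=manip.camera("wrist");cw=cam("wrist",st);cv2.imwrite("pics/w6.png",im[:,:,::-1])
for P in((671,174,20),(671,174,79)):print(proj(cw,P))
print("yellow ring",circ(cw,mask(im,"yellow",(150,100,450,330)),20,53.5))
E
```

```text
{'clock': 13.62, 'eef_pos': [541.63, 131.63, 175.7], 'eef_rot': [-3.14, 0.6, -2.86], 'wrist_force': [-0.67, 0.75, 0.69], 'moment': [-0.03, 0.34, 0.03], 'finger_gap': 94.03, 'finger_force': 0.0, 'joints': [0.14, 0.06, 2.0, 0.16, 0.49, -1.83]}
[282.31209017 202.09417122]
[282.6365516  246.49578205]
yellow ring (array([674.7, 173.4,  53. ]), 1112, np.float64(2.9))
```

View pics/w6.png

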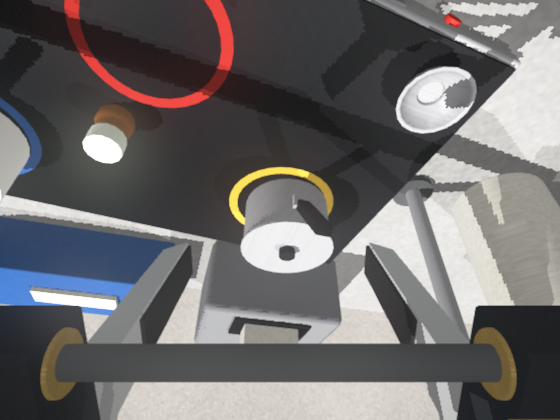

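Wrist view: the steel pan's black handle runs from (297,200) on the wall to a tip near (322,242). Its knob is at (287,253) and the yellow ring at (282,195). The handle leans toward +y, so I'll measure its direction.

```bash
python3 - <<'E'
from h import *
im=cv2.imread("pics/w6.png")[:,:,::-1]
g=im.max(2)
for r in range(188,262,3):print(r,"".join("%x"%(v//16) for v in g[r,280:346:2]))
E
```

```text
188 77777777777777777764abbbb43222222
191 777777777777777777775abbba3232222
194 7777777877777777777776abbb7333223
197 77777798777777777777778bbba333332
200 77777789743455677777777abba333333
203 777777987333333367777779bba333333
206 7777779db433333335777778bb8333333
209 777777775444433333367778bb4333333
212 777777777644443333335777b73333333
215 777777777764444433333477733333333
218 777777777777444433333336533333333
221 89aa99987777744443333333333333334
224 ffffffffffefed6444333333333334444
227 fffffffffffffffa44434333333444444
230 ffffffffffffffffb4444333334444444
233 fffffffefffffffffc444443334444444
236 fffffffffffffffffeffedda754444444
239 ffffffffffffffffeffffffffe5444444
242 ffffffffffffffffffffffffffd444444
245 ddbaacddffffffffffffffffffd444444
248 544444479cffffffffffffffffe44444c
251 4444444599ffffffffffffffffc4445be
254 45555557fffffffffffffffffe5447999
257 55555559ffffffffffffffffe54589999
260 fda88beffffffffffffffffa445899999
```

```bash
python3 - <<'E'
from h import *
cw=cam("wrist",manip.read_state())
for c in((672,172),(671,175)):
  for psi in(-20,-15,-10,-5,0,5):
    a=np.radians(psi);d=np.array([np.cos(a),np.sin(a)]);n=np.array([-d[1],d[0]])
    f=lambda x,y,z:proj(cw,[*(np.array(c)+x*d+y*n),20+z]).round().tolist()
    print(c,psi,"tip",f(-89,0,96),"base",f(-46,0,35),"tip corners",f(-89,7,96),f(-89,-7,96))
# knob centre & tip candidate on z planes
print("knob",onz(cw,(287,252),85).round(1),"tip",onz(cw,(322,231),116).round(1),"base",onz(cw,(304,204),55).round(1))
E
```

```text
(672, 172) -20 tip [347.0, 236.0] base [308.0, 205.0] tip corners [353.0, 238.0] [340.0, 232.0]
(672, 172) -15 tip [339.0, 232.0] base [305.0, 203.0] tip corners [346.0, 235.0] [332.0, 230.0]
(672, 172) -10 tip [331.0, 230.0] base [301.0, 202.0] tip corners [339.0, 232.0] [323.0, 227.0]
(672, 172) -5 tip [322.0, 227.0] base [298.0, 201.0] tip corners [331.0, 229.0] [314.0, 225.0]
(672, 172) 0 tip [313.0, 225.0] base [294.0, 200.0] tip corners [322.0, 227.0] [304.0, 224.0]
(672, 172) 5 tip [303.0, 224.0] base [290.0, 199.0] tip corners [312.0, 225.0] [294.0, 223.0]
(671, 175) -20 tip [351.0, 235.0] base [311.0, 205.0] tip corners [357.0, 238.0] [345.0, 232.0]
(671, 175) -15 tip [344.0, 232.0] base [308.0, 203.0] tip corners [351.0, 235.0] [336.0, 230.0]
(671, 175) -10 tip [335.0, 229.0] base [305.0, 202.0] tip corners [343.0, 232.0] [328.0, 227.0]
(671, 175) -5 tip [327.0, 227.0] base [301.0, 201.0] tip corners [335.0, 229.0] [318.0, 225.0]
(671, 175) 0 tip [317.0, 225.0] base [297.0, 200.0] tip corners [326.0, 227.0] [308.0, 224.0]
(671, 175) 5 tip [307.0, 224.0] base [293.0, 199.0] tip corners [316.0, 225.0] [298.0, 223.0]
knob [670.7 178.4  85. ] tip [588.1 181.3 116. ] base [628.8 183.4  55. ]
```

```bash
python3 - <<'E'
from h import *
im=cv2.imread("pics/scene0.png")[:,:,::-1];g=im.max(2)
for r in range(226,254,1):print(r,"".join("%2x"%(v//4) for v in g[r,280:304]))
cs=cam("scene")
for psi in(-8,-4,0,4):
    a=np.radians(psi);d=np.array([np.cos(a),np.sin(a)]);n=np.array([-d[1],d[0]])
    print(psi,[proj(cs,[*(np.array((671,174))+x*d+y*n),20+z]).round(1).tolist() for x,y,z in((-89,0,96),(-89,7,96),(-89,-7,96),(-46,0,35))])
E
```

```text
226 1d1e16 9 9 9 9 9 9 9 9 9 e161a1b1b29313131303131
227 1e1d15 9 9 9 9 8 9 9 8 9 9 9 e162931313130303131
228 191d17 b 8 9 9 9 9 9 9 9 9 9 8 9 f1e2d3130303131
229 181e18 c 5 7 8 9 9 9 9 9 9 9 9 9 9 a f242f303131
230 171d1e14 5 5 8 9 9 9 9 9 9 9 9 9 8 9 9 a14273032
231 181e1a10 5 5 5 8 9 8 7 8 9 9 9 9 9 9 9 9 9 a1628
232 181e1a10 6 5 5 5 8 8 7 6 6 6 8 9 9 9 9 9 9 9 9 a
233 1c1e16 8 5 5 5 7 9 8 9 8 7 5 6 8 9 9 9 9 9 8 9 9
234 1e1e15 5 5 5 5 8 8 7 8 8 8 6 7 8 9 9 8 9 9 9 9 9
235 1f18 c 4 5 5 5 7 8 9 8 8 7 5 7 9 8 9 9 9 8 9 9 9
236 18 d 5 5 5 5 8 8 8 8 8 8 6 5 7 9 9 8 9 9 9 9 9 8
237  c 5 5 5 5 5 8 8 8 8 8 8 6 7 8 9 9 9 9 9 9 9 9 9
238  6 5 5 5 5 7 8 8 8 8 8 7 5 7 9 9 9 9 9 9 9 9 9 9
239  4 5 5 5 7 8 8 8 9 8 8 6 6 8 9 9 9 9 9 9 9 9 9 8
240  4 7 8 8 8 9 8 8 8 8 7 6 6 8 8 8 9 9 9 9 9 9 9 9
241  4 6 7 8 8 8 8 8 8 8 7 5 7 9 9 9 9 9 9 9 9 9 9 8
242  4 4 4 6 8 8 8 8 8 8 7 7 8 9 9 8 9 9 9 9 9 9 9 8
243  4 4 4 4 5 7 8 8 8 7 6 8 8 9 9 9 9 9 9 9 9 9 9 8
244  4 4 4 4 6 7 8 8 8 6 5 8 9 9 9 8 8 9 9 9 9 9 8 9
245  4 4 4 5 7 9 8 8 8 5 6 8 9 9 9 9 9 9 9 9 8 8 9 9
246  3 4 3 5 7 8 8 8 6 5 6 8 8 8 9 9 9 9 8 9 9 8 8 9
247  4 4 4 6 7 8 8 8 6 4 4 4 7 8 9 8 9 8 9 9 9 8 9 9
248  6 3 5 7 8 8 8 6 6 5 4 4 4 4 6 9 9 9 9 9 9 8 9 9
249  7 8 7 7 8 8 8 7 4 4 4 4 4 4 5 6 9 9 9 9 9 9 8 8
250 1e d 8 8 8 8 8 5 4 3 4 3 5 4 4 5 4 5 8 9 9 8 9 8
251 32322814 8 8 7 5 4 3 4 4 4 4 4 4 4 6 5 8 9 8 9 9
252 3333332e1e e 6 5 5 4 4 4 4 4 4 4 4 5 6 5 5 8 8 9
253 33343434332813 6 6 5 5 4 4 4 4 4 4 4 5 5 5 5 5 8
-8 [[294.6, 233.0], [296.5, 234.1], [292.7, 231.9], [283.2, 258.5]]
-4 [[292.8, 232.1], [294.9, 233.1], [290.8, 231.1], [282.3, 258.0]]
0 [[291.0, 231.2], [293.1, 232.1], [288.8, 230.3], [281.3, 257.5]]
4 [[289.0, 230.5], [291.3, 231.3], [286.8, 229.6], [280.4, 257.1]]
```

```bash
python3 - <<'E'
from h import *
cs=cam("scene");cw=cam("wrist",manip.read_state())
print(tri(cs,(290.5,232.3),cw,(322.5,230)))
for psi,tip in((0,(582,178,116)),(-3,(582,178,116))):print(goal(psi,tip,50))
E
```

```text
(array([587.00082309, 178.82737415, 116.99909632]), np.float64(2.290938773242775))
(array([  0.26,  -0.41, -15.77]), array([ 11.7,  46.4, -18.8]), array([ 0.574,  0.   , -0.819]))
(array([  0.25,  -0.42, -18.77]), array([ 11.7,  47.9, -18.8]), array([ 0.573, -0.03 , -0.819]))
```

>>> servo_tool(rows=[[0,0,-1.8,1.5,4.8,-1.9,0],[0,0,-1.8,1.5,4.8,-1.9,0],[0,0,-1.8,1.5,4.8,-1.9,0],[0,0,-1.8,1.5,4.8,-1.9,0],[0,0,-1.8,1.5,4.8,-1.9,0],[0,0,-1.8,1.5,4.8,-1.9,0],[0,0,-1.8,1.5,4.8,-1.9,0],[0,0,-1.8,1.5,4.8,-1.9,0],[0,0,-1.8,1.5,4.8,-1.9,0],[0,0,-1.8,1.5,4.8,-1.9,0],[0,0,0,0,0,0,0],[0,0,0,0,0,0,0],[0,0,0,0,0,0,0]])

```text
clock: 15.3
eef_pos: [556.6, 179.7, 156.8]
eef_rot: [-3.138, 0.603, 3.105]
wrist_force: [0.2, 0.2, -0.3]
finger_gap: 93.9
finger_force: 0.0
```

```bash
python3 - <<'E'
from h import *
st=show();im=manip.camera("wrist");cw=cam("wrist",st);cv2.imwrite("pics/w7.png",im[:,:,::-1])
print(goal(-2,(585,178,116),-32))
for P in((585,178,116),(628,177,55),(671,176,87)):print(proj(cw,P).round(1))
print("pads centre line",proj(cw,st["eef_pos"]).round(1))
g=im.max(2)
for r in range(180,262,3):print(r,"".join("%x"%(v//16) for v in g[r,230:330:2]))
E
```

```text
{'clock': 15.3, 'eef_pos': [556.63, 179.68, 156.81], 'eef_rot': [-3.14, 0.6, 3.11], 'wrist_force': [0.2, 0.17, -0.26], 'moment': [0.05, 0.24, 0.02], 'finger_gap': 93.92, 'finger_force': 0.0, 'joints': [0.35, 0.18, 1.92, -0.45, 0.53, -0.85]}
(array([ 0.17, -0.44,  0.2 ]), array([ 46.7,  -2.3, -67. ]), array([ 0.573, -0.02 , -0.819]))
[275.6 228.2]
[277.1 201.3]
[277.7 258.4]
pads centre line [276.  257.6]
180 ffffffd64444445777777777777777777777655abbbbba3222
183 ffffc3444446777777777777777777777777777669bbbbb522
186 fff6444446888877777777777777777777777777778bbbbb72
189 fe444446888888777777777777777777777777777777abbbb6
192 e44444688888887777777777777777777777777777777abbbb
195 4444469888888777777777777777777777777777777777abbb
198 44445999888888777777775434333577777777777777777bbb
201 44447998888887777777763333333367777777777777777abb
204 444499988888877777779833333333697777777777777778bb
207 44449999888887777777da33333333687777777777777777bb
210 744599988888877777777633333333577777777777777777bb
213 f44699988888877777777543333333477777777777777777a8
216 ff579998888877777777754444343447777777777777777773
219 fffa9998887777777777744444443437777777777777777763
222 fffb9998787777777777744444444446777777777777777763
225 47f999877777787addeff4444444444deedca7777777777774
228 44599877789ceffffffff4444444444dffffeffec877777774
231 4469878aeffffffffffff4444444444dfffeefffffec877785
234 44788aeffffffffffffff8444444445efffefffffffffea775
237 448aeffffffffffffffffefffffffffffffefffffffffffe96
240 44bfeffffffffffffffffeffeffffffffffeffffffffffffea
243 4bfffffffffffffffffffefffffffffffffeffffffffffffef
246 5effffffffffffffffffffffeffffffffffeffffffffffffef
249 7ffffeffffffffffffffeddba7678b9dffffffffffffffffef
252 9ffffefffffffffffffddd54444445999ffeffffffffffffff
255 defffeffffffffffffffda44444444befffffffffffffffeff
258 ddfeffeffffffffffffffc55555554dfffeffffffffffffeff
261 dcafffeffffffffffffffd55555555efffefffffffffffffe8
```

The handle is now end-on at columns 272–291, rows 198–235, about 2 mm off the finger centre line. I'll advance and grip.

>>> servo_tool(rows=[[0,0,0,5.8,0,-8.4,0],[0,0,0,5.8,0,-8.4,0],[0,0,0,5.8,0,-8.4,0],[0,0,0,5.8,0,-8.4,0],[0,0,0,5.8,0,-8.4,0],[0,0,0,5.8,0,-8.4,0],[0,0,0,5.8,0,-8.4,0],[0,0,0,5.8,0,-8.4,0.3],[0,0,0,0,0,0,0.7],[0,0,0,0,0,0,1],[0,0,0,0,0,0,1],[0,0,0,0,0,0,1],[0,0,0,0,0,0,1],[0,0,0,0,0,0,1],[0,0,0,0,0,0,1],[0,0,0,0,0,0,1],[0,0,0,0,0,0,1],[0,0,0,0,0,0,1],[0,0,0,0,0,0,1]])

```text
clock: 17.73
eef_pos: [603.0, 180.1, 89.5]
eef_rot: [-3.138, 0.603, 3.106]
wrist_force: [-1.5, 1.0, -0.1]
finger_gap: 13.7
finger_force: 45.0
```

```bash
python3 - <<'E'
from h import *
st=show();im=manip.camera("scene");cv2.imwrite("pics/s7.png",im[:,:,::-1]);cs=cam("scene")
g=im.max(2)[250:268,262:282];p=np.argwhere(g<60)[:,::-1]+[262,250];print("knob",p.mean(0),onz(cs,p.mean(0),83).round(1))
E
```

```text
{'clock': 17.73, 'eef_pos': [603.02, 180.13, 89.51], 'eef_rot': [-3.14, 0.6, 3.11], 'wrist_force': [-1.49, 1.04, -0.12], 'moment': [0.53, 0.42, 0.33], 'finger_gap': 13.73, 'finger_force': 45.0, 'joints': [0.32, 0.37, 1.85, -0.54, 0.4, -0.77]}
knob [271.12 258.44] [670.8 175.8  83. ]
```

>>> servo_tool(rows=[[0,0,0,-3,-2.1,0,1],[0,0,0,-5,-3.5,0,1],[0,0,0,-7.8,-5.5,0,1],[0,0,0,-7.8,-5.5,0,1],[0,0,0,-7.8,-5.5,0,1],[0,0,0,-7.8,-5.5,0,1],[0,0,0,-7.8,-5.5,0,1],[0,0,0,-7.8,-5.5,0,1],[0,0,0,-7.8,-5.5,0,1],[0,0,0,-7.8,-5.5,0,1],[0,0,0,-7.8,-5.5,0,1],[0,0,0,-7.8,-5.9,0,1]])

```text
clock: 19.27
eef_pos: [516.5, 118.6, 89.5]
eef_rot: [-3.137, 0.603, 3.106]
wrist_force: [1.5, 1.2, -2.7]
finger_gap: 13.7
finger_force: 45.0
```

>>> servo_tool(rows=[[0,0,0,-6,-8,0,1],[0,0,0,-6,-8,0,1],[0,0,0,-6,-8,0,1],[0,0,0,-6,-8,0,1],[0,0,0,-6,-8,0,1],[0,0,0,-6,-8,0,1],[0,0,0,-6,-8,0,1],[0,0,0,-6,-8,0,1],[0,0,0,-6,-8,0,1],[0,0,0,-4,-6,0,1],[0,0,0,0,0,0,1],[0,0,0,0,0,0,1]])

```text
clock: 20.78
eef_pos: [458.6, 40.6, 89.4]
eef_rot: [-3.137, 0.602, 3.105]
wrist_force: [-7.9, -3.3, 6.6]
finger_gap: 13.8
finger_force: 45.0
```

```bash
python3 - <<'E'
from h import *
st=show();im=manip.camera("scene");cv2.imwrite("pics/s8.png",im[:,:,::-1]);cs=cam("scene")
print("delta",st["eef_pos"]-[603.02,180.13,89.51])
print("red",circ(cs,mask(im,"red",(230,205,300,255)),20,53.5), "expect knob px",proj(cs,(520.2,28.6,83)))
w=manip.camera("wrist");cv2.imwrite("pics/w8.png",w[:,:,::-1])
a=cv2.resize(im[185:260,200:310],(550,375),interpolation=cv2.INTER_CUBIC);b=np.zeros((375,250,3),np.uint8);b[:200]=cv2.resize(w[150:350,150:400],(250,200))
cv2.imwrite("pics/c8.png",np.hstack([a,b])[:,:,::-1])
E
```

```text
{'clock': 20.78, 'eef_pos': [458.56, 40.55, 89.44], 'eef_rot': [-3.14, 0.6, 3.11], 'wrist_force': [-7.89, -3.26, 6.63], 'moment': [-0.42, 0.76, -0.5], 'finger_gap': 13.76, 'finger_force': 45.0, 'joints': [0.04, 0.01, 2.3, -0.2, 0.23, -1.32]}
delta [-1.44463324e+02 -1.39576384e+02 -7.37770160e-02]
red (array([521.2,  29.8,  53. ]), 115, np.float64(2.9)) expect knob px [263.1366412  213.41901095]
```

View pics/c8.png

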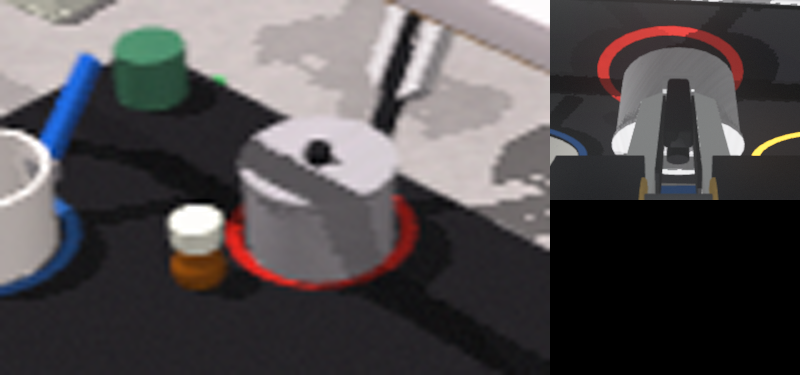

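The pan is nearly on the red ring, about 2 px short in the scene view (knob at (263.6,215.6), goal (263.1,213.4)). The jar is untouched. Now the final trim.

>>> servo_tool(rows=[[0,0,0,-2,-2.5,0,1],[0,0,0,-2,-2.5,0,1],[0,0,0,-1.5,-2,0,1],[0,0,0,0,0,0,1],[0,0,0,0,0,0,1]])

```text
clock: 21.5
eef_pos: [453.3, 33.9, 89.5]
eef_rot: [-3.137, 0.603, 3.106]
wrist_force: [-6.5, -0.7, 4.4]
finger_gap: 13.8
finger_force: 45.0
```

```bash
python3 - <<'E'
from h import *
st=show();im=manip.camera("scene");cv2.imwrite("pics/s9.png",im[:,:,::-1]);cs=cam("scene")
g=im.max(2)[208:221,256:271];p=np.argwhere(g<60)[:,::-1]+[256,208];print("knob",len(p),p.mean(0),onz(cs,p.mean(0),83).round(1))
E
```

```text
{'clock': 21.5, 'eef_pos': [453.3, 33.85, 89.47], 'eef_rot': [-3.14, 0.6, 3.11], 'wrist_force': [-6.48, -0.73, 4.4], 'moment': [-0.0, 0.67, -0.06], 'finger_gap': 13.82, 'finger_force': 45.0, 'joints': [0.01, -0.0, 2.32, -0.14, 0.23, -1.39]}
knob 18 [262.72222222 213.88888889] [522.9  29.2  83. ]
```

>>> servo_tool(rows=[[0,0,0,0,0,0,0.6],[0,0,0,0,0,0,0.5],[0,0,0,0,0,0,0.5],[0,0,0,0,0,0,0.5],[0,0,0,-3,0.1,4.4,0.4],[0,0,0,-6,0.2,8.8,0.4],[0,0,0,-8,0.3,11.8,0.3],[0,0,0,-8,0.3,11.8,0.2],[0,0,0,-8,0.3,11.8,0],[0,0,0,-8,0.3,11.8,0],[0,0,0,-8,0.3,11.8,0],[0,0,0,-8,0.3,11.8,0],[0,0,0,0,0,0,0],[0,0,0,0,0,0,0]])

```text
clock: 23.3
eef_pos: [396.5, 36.1, 173.4]
eef_rot: [-3.138, 0.603, 3.106]
wrist_force: [-0.1, 0.1, -0.6]
finger_gap: 94.1
finger_force: 0.0
```

```bash
python3 - <<'E'
from h import *
st=show();im=manip.camera("scene");cv2.imwrite("pics/s10.png",im[:,:,::-1]);cs=cam("scene")
t=manip.camera("top");cv2.imwrite("pics/t10.png",t[:,:,::-1])
g=im.max(2)[208:221,256:271];p=np.argwhere(g<60)[:,::-1]+[256,208];print("knob",len(p),p.mean(0),onz(cs,p.mean(0),83).round(1))
print("red",circ(cs,mask(im,"red",(230,205,300,255)),20,53.5))
a=cv2.resize(im[185:285,150:310],(800,500),interpolation=cv2.INTER_CUBIC);cv2.imwrite("pics/c10.png",a[:,:,::-1])
s0=cv2.imread("pics/scene0.png")[:,:,::-1]
for n,b in(("jar",(230,222,246,243)),("tin",(220,188,240,210)),("dish",(316,238,336,255))):
    print(n,np.abs(im[b[1]:b[3],b[0]:b[2]].astype(int)-s0[b[1]:b[3],b[0]:b[2]]).mean().round(1))
E
```

```text
{'clock': 23.3, 'eef_pos': [396.48, 36.13, 173.39], 'eef_rot': [-3.14, 0.6, 3.11], 'wrist_force': [-0.1, 0.09, -0.59], 'moment': [0.05, 0.25, -0.02], 'finger_gap': 94.1, 'finger_force': 0.0, 'joints': [0.03, -0.35, 2.35, -0.08, 0.54, -1.46]}
knob 18 [262.72222222 213.88888889] [522.9  29.2  83. ]
red (array([519.7,  28.6,  53. ]), 146, np.float64(3.1))
jar 2.7
tin 2.7
dish 3.4
```

View pics/c10.png

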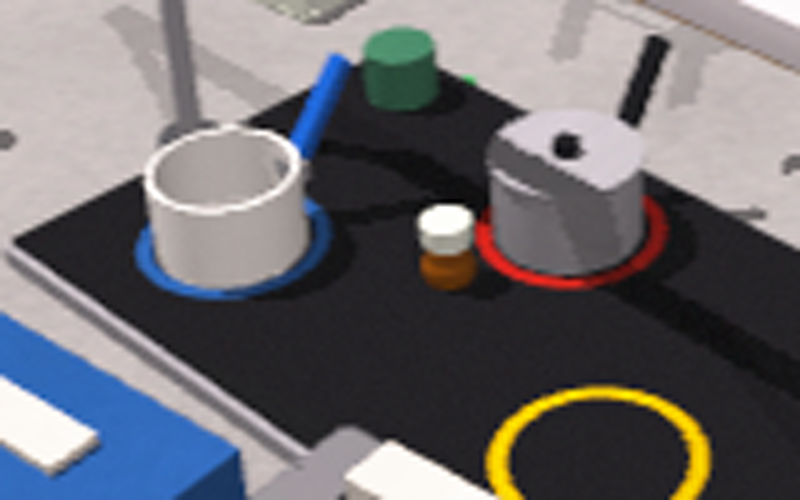

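The final view shows the white pan centred on blue at crop (228,210) and the steel pan centred on red at (568,190). The yellow ring is free, and the jar and tin haven't moved. Gripper is clear, so I'll hand in.

```bash
python3 -c "
from cell import manip
print(manip.sign_off())"
```

```text
the job is handed in; nothing more can be done
None
```

Job handed in at about 23 s: the white pan is on the blue ring and the steel pan on the red ring, each within about 3 mm of centre by the scene camera; the jar, tin and dish match their starting pictures.

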